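Close and lock the filter hatch of a projector

ROBOT

A 6-joint arm with a two-finger parallel gripper is mounted at the origin on the work surface. World frame = base frame: x ahead of the robot, y to its left, z up, the work surface at z = 0. Lengths are in mm, angles in rad, forces in N, time in s.
With the tool pointing down it reaches from about 300 to 775 mm from the base axis. Payload 14.6 kg.
Tool frame: the origin (TCP) lies between the finger pads; the fingertips stand 8 mm ahead of it and the grasp point (between the pads) lies 11 mm behind it; z points along the fingers, y is the direction in which the jaws open and shut (so a half turn about z gives the same grasp; the last joint's range is limited). The gripper opens to 94 mm and grips with 3 to 60 N. Pads are 16 mm wide; open, the fingers measure 119 mm over their backs; the gripper's body (75 mm by 177 mm) begins 78 mm behind the grasp point.
Start: joints at [-1.236, 0.3, 1.521, -0, 1.321, -0.067], TCP at [215.084, -506.19, 175.446] pointing down, gripper open.
Joint ranges: [-3.03, 3.03], [-0.79, 2.21], [0.23, 2.52], [-1.04, 4.18], [0, 3.07], [-2.55, 2.55]. Speed limits (rad/s): [2.22, 2.22, 2.57, 3.14, 3.14, 3.14].

INTERFACE

Orientations are given as [roll, pitch, yaw] about the fixed x, y, z axes, in that order (R = Rz(yaw) Ry(pitch) Rx(roll)).
In Python, from cell import manip gives the robot as it stands. The module is installed in compiled form; this text tells all that it offers.
- The arm moves only by the tool send_rows, never from a script. Its argument "series" is a list that holds one entry, the list of rows, each a list of 5 numbers: the opening, from 0 (shut) to 1 (fully open), then the shift along the tool's x, y, z in mm, then the turn about the tool's z in degrees. In form: [[[gripper, dx, dy, dz, roll], ...]]. A call has 1 to 10 rows; each row is the pose to reach, as a shift and turn from the pose commanded when the call began, along the tool's axes at that moment; what a row does not reach only later rows make up. A row lasts 1/10 s, in which the tool goes at most 50 mm and 8.59 degrees, less where a joint would pass 70% of its speed; a pose out of reach is approached as far as the arm can. A call with a gripper value outside its range is refused whole. The fingers move at their own pace and stop on an object; "newtons" is the grip in N (left out, the last holds). Time passes only in rows, so rows that repeat a pose let the fingers close. It gives the time, the measured TCP pose, the force and the opening at its end, in the units of the state.
- manip.read_state(): the state, without advancing time (a new reading comes with each control period).
- manip.camera(name): name is "scene" or "top"; returns a dict with "img" (384x512x3 uint8, red, green, blue), "vfov" (degrees; the focal length in pixels is half the picture's height over the tangent of half this angle, whatever the lens; pixels are square), "cx", "cy" (the principal point, pixels), "pose" (4x4, takes a point from camera to world coordinates). Camera axes: x right, y down, z forward; pixel columns grow to the right and rows downward; lengths in mm; the calibration is good to about 2 mm. A picture is of the moment at which its call begins. There is no depth.
- manip.sign_off(): hands the job in, once; it reports no verdict.
Trained networks look in a picture, given as the dict that the camera call returned (one of the last four; its "shot" number tells which), for a name from the list of things; names that differ only in an ending like _2 or _b are one class to them, and where a whole thing is asked for, a point or a joint stands for the part that bears it (a point fixed in the world has none). Each returns a list of dicts, best first, with "conf" (0 to 1); they miss things now and then, are a little off and sometimes report something else, mostly with a low value. They report only what shows in the picture. A call takes as long as a camera call.
- manip.find_in(target, picture): "rect" ([left, top, width, height] in pixels, round what is visible of it).
- manip.silhouettes(target, picture): "pixels" (384x512 bool, what is visible of it) and "rect" ([left, top, width, height] in pixels, round what is visible of it).
The state is a dict: "clock": time; "joints": joint angles; "qd": joint speeds; "effort": joint torques, N m; "eef_pos": TCP position; "eef_rot": TCP orientation; "wrist_force": force on the tool from outside, world axes, zero at the start; "moment": the same for the moment, N m; "finger_gap": finger opening in mm.
Only numpy, scipy, OpenCV 4.12 (cv2) and the standard library are available. Lean on these libraries where they do the work, as an engineer would, in place of code of your own. Each camera call takes 0.05 s, during which the arm holds its last target. There are 200 camera calls.

TASK

The projector on the table has had its air filter cleaned and its filter hatch was left standing ajar. Push the hatch shut with your fingertips, then set the fingertips in the slot of the round quarter-turn fastener in the hatch and turn it clockwise to its stop so that the hatch is locked. Do not swing the hatch further open, pick nothing up, and leave everything else where it lies.

Things in the scene. Friction and masses are not known exactly. Their poses are not given: they have to be found in the camera images.
- projector: White projector, case 320 (x) x 420 (y) mm, flat top 135 mm above its origin (centre of underside, table level). Fixed, cannot be shifted. +x is the lens side, away from the robot give or take 20 deg; +z up. Lens barrel on the +x face at y -110. In the top: the filter hatch, centre x -25, y +70. The rest of the top is a flat deck with a remote control and the lens cap on its -y side.
- hatch (a joint): Opening angle of the hatch, rad: 0 = shut, flush with the case top; grows as it opens (starts 0.45 to 0.85, can go to 1.3). Hinged along its lens-side edge, so the edge nearest the robot stands up. Stiff hinge (0.6 N m): the hatch stays where left, neither falls nor springs back, and shuts with about 2 to 5 N pushed down on its free half.
- hatch_hinge (a point): Middle of the hinge line, level with the case top: projector x +73, y +70, z 135 mm. The hinge line is parallel to the projector's y. Fixed to the case in position, turning with the hatch.
- hatch_edge (a point): Middle of the hatch's free edge, on its upper face, 194.5 mm from the hinge; moves with the hatch. The hatch is a white flat plate 194 mm square, 6 mm thick, 0.28 kg, with the fastener in it: beside the fastener there is flat plate 58 mm wide on either side to push on.
- dial (a joint): Fastener angle, rad, growing CLOCKWISE seen from above: 0 = unlocked stop, slot parallel to the hinge line; 1.571 = locked stop, slot pointing from free edge to hinge. Starts 0 to 0.3. Stays at any angle; 0.12 N m to turn (5 N at 25 mm). A cam below slips under a lip in the case, only when the hatch is shut (it draws in the last few mm); if the fastener is turned first the hatch will not shut.
- dial_face (a point): Centre of the fastener's face, level with the hatch's upper face, on the hatch's centre line 125 mm from the hinge. Grey disc 74 mm across, flush in the hatch. Finger slot right across its middle: 28 mm wide, 70 mm long, 16 mm deep, flat black floor, ends closed by the hatch. Nothing to pinch: turn it by pushing on the slot walls. The point y axis runs along the slot, z out of the hatch.
- lock_mark (a point): Black dot 10 mm across on the hatch beside the disc, towards the free edge (50 mm from the disc's centre): an end of the slot points at it when locked. A ring on the -y side of the disc marks the unlocked direction.
- remote: Black remote control, 145 x 42 x 16 mm, lying flat on the projector's top beside the hatch. Leave alone. Origin: centre of its underside.
- lens_cap: Black round lens cap, 92 mm diameter, 16 mm high, flat on the projector's top, towards the lens. Leave alone. Origin: centre of its underside.
- tape_roll: Roll of cream masking tape, 116 mm diameter, 24 mm high, flat on the table. Leave alone. Origin: centre of its underside.
- phone: Dark phone, 150 x 73 x 9 mm, flat on the table. Leave alone. Origin: centre of its underside.
- dust_brush: Flat dusting brush, 200 mm long, lying on the table. Leave alone. Origin: underside, mid length.
- mug: White mug, 82 mm diameter, 95 mm high, standing on the table. Leave alone. Origin: centre of its underside.
- screwdriver: Screwdriver with black handle, 200 mm long, lying on the table. Leave alone. Origin: underside, mid length.
- spool: Small wooden thread spool, 34 mm diameter, 41 mm high, standing on the table. Leave alone. Origin: centre of its underside.

How it is judged:
By the outcome, as a careful person would: the job done as asked, in the order asked, and still so for the second after the job is handed in, with the robot touching nothing.
It also fails if it takes over 51 s, if anything falls off the work surface, if the arm or the gripper's body presses on something with over 40 N, if the wrist force passes 120 N, or if a joint passes its speed limit or range.

## Working session

There is one attempt and no reset: what is moved stays moved. The work goes in short steps, Python scripts to look and compute and a tool call to move; the robot and the scene stay as the last step left them, time stands still between calls to the robot, and variables do not carry over. Pictures are saved under pics/ and viewed, about 8 in all and at most 12, crops included, and the job is handed in when it is done.

Besides the shell and the picture viewer there is one more tool, called by a JSON object that holds its "op" and its "data". send_rows: Moves the arm, as the interface text tells. Its arguments: {"type":"object","properties":{"series":{"type":"array"},"newtons":{"type":"number"}},"required":["series"]}

```bash
mkdir -p pics; cat > h.py <<'E'
import numpy as np, cv2
from cell import manip
def K(c):
    f=c['img'].shape[0]/2/np.tan(np.radians(c['vfov'])/2); return f
def proj(c,P):
    T=np.linalg.inv(c['pose']); p=np.atleast_2d(P)@T[:3,:3].T+T[:3,3]; f=K(c)
    return np.c_[f*p[:,0]/p[:,2]+c['cx'],f*p[:,1]/p[:,2]+c['cy']]
def at_z(c,uv,z):
    uv=np.atleast_2d(uv); f=K(c); d=np.c_[(uv[:,0]-c['cx'])/f,(uv[:,1]-c['cy'])/f,np.ones(len(uv))]@c['pose'][:3,:3].T
    o=c['pose'][:3,3]; return o+d*((z-o[2])/d[:,2])[:,None]
def save(c,n,crop=None,s=1):
    im=c['img'][:,:,::-1]
    if crop: l,t,w,h=crop; im=im[t:t+h,l:l+w]
    cv2.imwrite('pics/'+n+'.png',cv2.resize(im,None,fx=s,fy=s,interpolation=cv2.INTER_CUBIC))
E
python3 - <<'E'
from h import *
s=manip.read_state(); print(s)
for n in('top','scene'):
    c=manip.camera(n); save(c,n+'0',None,1.5); print(n,c['vfov'],c['cx'],c['cy'],c['pose'].round(3).tolist())
    for t in('projector','hatch','hatch_hinge','hatch_edge','dial_face','lock_mark','remote','lens_cap'):
        print(t,[(np.round(r['rect']).tolist(),round(r['conf'],2)) for r in manip.find_in(t,c)[:2]])
E
```

```text
{'clock': 0.0, 'joints': array([-1.23557602e+00,  3.00456308e-01,  1.52160174e+00,  5.80396189e-06,
        1.32068393e+00, -6.65901324e-02]), 'qd': array([-5.53333753e-04, -3.07699460e-04,  9.32253264e-04,  8.77578025e-05,
        2.31723793e-04,  1.60354102e-03]), 'effort': array([-2.36670840e-04, -5.31808877e+01, -3.52735412e+01,  7.08030956e-02,
        2.44483317e-02, -9.98908945e-05]), 'eef_pos': array([ 215.00130033, -505.90790102,  174.88572345]), 'eef_rot': array([-3.14044625e+00, -8.20862659e-05,  4.01808954e-01]), 'wrist_force': array([-0.85594491,  0.34018206, -0.01754995]), 'moment': array([-0.06300627,  0.03025745, -0.00997982]), 'finger_gap': 93.8529070946125}
top 50.721836531574695 259.29769770680934 198.90835636046413 [[0.015, -0.994, 0.11, 409.329], [-1.0, -0.016, -0.01, 19.36], [0.012, -0.11, -0.994, 1683.202], [0.0, 0.0, 0.0, 1.0]]
projector [([216.0, 149.0, 127.0, 111.0], 0.95)]
hatch [([231.0, 185.0, 64.0, 53.0], 0.55)]
hatch_hinge [([230.0, 185.0, 65.0, 55.0], 0.84)]
hatch_edge []
dial_face [([254.0, 209.0, 19.0, 16.0], 0.79)]
lock_mark [([232.0, 186.0, 61.0, 51.0], 0.79)]
remote [([308.0, 191.0, 23.0, 38.0], 0.64)]
lens_cap [([284.0, 157.0, 25.0, 25.0], 0.58), ([306.0, 192.0, 26.0, 37.0], 0.41)]
scene 47.974661760778446 255.6552231840721 188.90724509309968 [[-0.362, 0.594, -0.718, 1506.432], [0.932, 0.212, -0.294, 371.235], [-0.022, -0.776, -0.631, 909.886], [0.0, 0.0, 0.0, 1.0]]
projector [([161.0, 121.0, 151.0, 119.0], 0.8), ([441.0, 220.0, 16.0, 21.0], 0.59)]
hatch [([227.0, 122.0, 70.0, 64.0], 0.56)]
hatch_hinge [([230.0, 123.0, 65.0, 64.0], 0.77), ([390.0, 228.0, 54.0, 30.0], 0.35)]
hatch_edge [([228.0, 123.0, 68.0, 63.0], 0.94)]
dial_face [([251.0, 131.0, 25.0, 27.0], 0.77)]
lock_mark [([229.0, 122.0, 68.0, 65.0], 0.97)]
remote [([86.0, 181.0, 52.0, 18.0], 0.59), ([188.0, 141.0, 19.0, 29.0], 0.55)]
lens_cap [([183.0, 180.0, 31.0, 22.0], 0.94)]
```

```bash
python3 - <<'E'
from h import *
import cv2
a=manip.camera('top'); b=manip.camera('scene')
A=cv2.resize(a['img'][130:280,195:365],None,fx=3.2,fy=3.2,interpolation=2)
save(a,'t1',(195,130,170,150),3.5); save(b,'s1',(150,105,170,150),3.5)
E
```

```text
(no output)
```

View pics/t1.png

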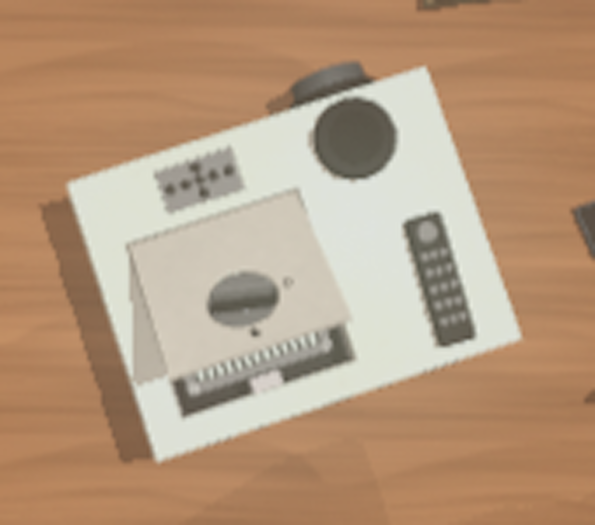

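View pics/s1.png

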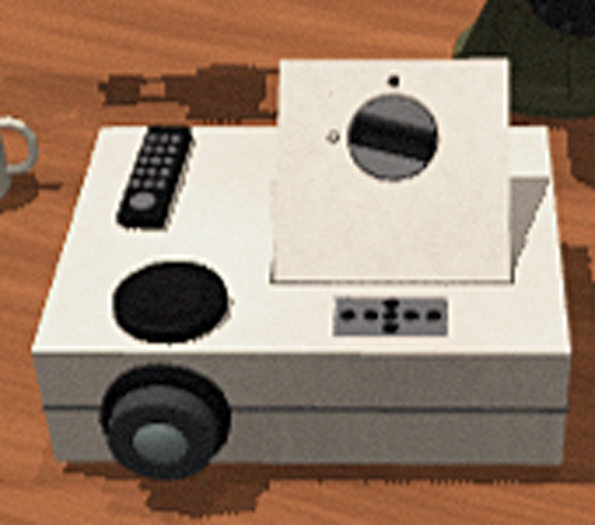

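View pics/top0.png

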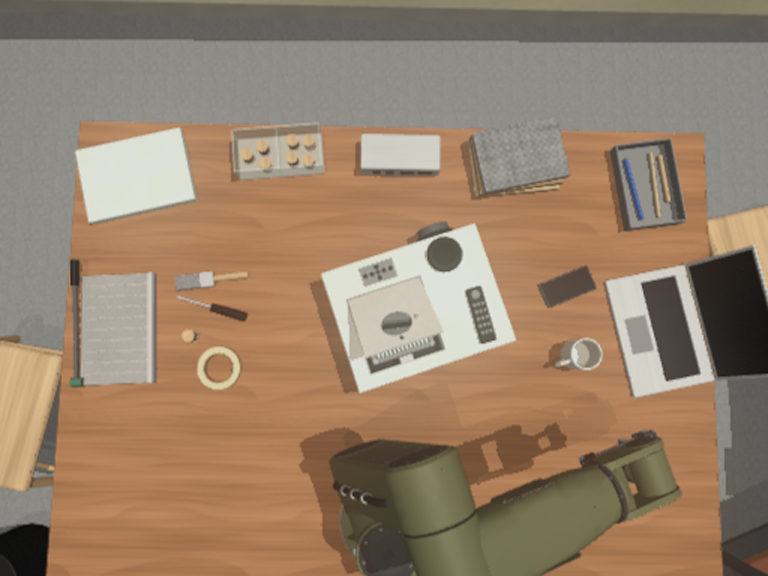

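Case is yawed about +18 deg. The top crop shows the hatch ajar with the dial at about (243,299), and the scene crop shows the dial at (394,137) with the slot near the unlocked direction. Next I fit the pose to corners from both views.

```bash
cat > model.py <<'E'
from h import *
def w(q,P):
    x,y,t=q; P=np.atleast_2d(P).astype(float); c,s=np.cos(t),np.sin(t)
    return np.c_[x+c*P[:,0]-s*P[:,1],y+s*P[:,0]+c*P[:,1],P[:,2]]
def hatch(a,L,y,h=0): # L from hinge, projector coords, h normal
    return [73-L*np.cos(a)+h*np.sin(a),70+y,135+L*np.sin(a)+h*np.cos(a)]
E
python3 - <<'E'
from model import *
from scipy.optimize import least_squares
a=manip.camera('top'); b=manip.camera('scene')
f=lambda L,o:(np.array(L)+.5)/3.5-.5+np.array(o)
T=f([(68,184),(428,67),(522,338),(157,461),(128,243),(300,190),(350,320),(170,380),(243,299)],(195,130))
S=f([(570,352),(35,352),(100,127),(548,127),(512,281),(272,281),(280,60),(508,58),(394,137),(352,127),(437,148)],(150,105))
def pts(p):
    q,al,d=p[:3],p[3],p[4]
    C=[(160,210,135),(160,-210,135),(-160,-210,135),(-160,210,135)]
    H=[hatch(al,0,97),hatch(al,0,-97),hatch(al,194.5,-97),hatch(al,194.5,97),hatch(al,125,0)]
    e=[hatch(al,125-s*35*np.sin(d),s*35*np.cos(d)) for s in(-1,1)]
    return w(q,C+H),w(q,e)
def res(p):
    P,e=pts(p); return np.r_[(proj(a,P)-T).ravel(),(proj(b,P)-S[:9]).ravel(),(proj(b,e)-S[9:]).ravel()]
r=least_squares(res,[500,0,.3,.6,.1],x_scale=[100,100,.3,.3,.3]); p=r.x
print(p,r.fun.reshape(-1,2).round(1).tolist())
q=p[:3]
print('pt L180', w(q,hatch(p[3],180,0)),'dial open',w(q,hatch(p[3],125,0)),'dial shut',w(q,hatch(0,125,0)),'yaw deg',np.degrees(q[2]))
for y in(-70,70): print(y,[w(q,hatch(t,170,y)).round().tolist() for t in(p[3],0)])
E
```

```text
[ 5.59049277e+02 -6.96124846e+01  3.37133636e-01  6.71261453e-01
  2.51356659e-01] [[-0.5, 0.7], [-0.8, 0.6], [-0.0, 1.0], [-0.1, 1.1], [-0.1, 1.6], [-1.4, 1.0], [0.2, -0.5], [-0.6, -0.2], [-0.5, 0.4], [-0.1, 0.8], [-1.2, -0.0], [0.3, 0.5], [-0.6, 0.5], [-0.7, 0.9], [0.3, 0.7], [-0.3, 0.1], [-0.1, 0.5], [-0.5, 0.4], [0.0, 0.4], [-1.2, 0.1]]
pt L180 [[471.77259991 -26.02868857 246.95536447]] dial open [[512.41528503 -11.78281355 212.74678088]] dial shut [[486.8216881  -20.75375585 135.        ]] yaw deg 19.316334480438773
-70 [[[502.0, -89.0, 241.0]], [[468.0, -102.0, 135.0]]]
70 [[[456.0, 43.0, 241.0]], [[421.0, 30.0, 135.0]]]
```

```bash
cat >> model.py <<'E'
Q=(559.05,-69.6,.3371); A0=.671; D0=.251
def rel(P,roll_done=0):
    """world TCP target -> tool axes shift from current measured pose"""
    s=manip.read_state(); y=s['eef_rot'][2]; d=np.array(P)-s['eef_pos']
    return np.c_[d[:,0]*np.cos(y)+d[:,1]*np.sin(y), d[:,0]*np.sin(y)-d[:,1]*np.cos(y), -d[:,2]].round(1)
def push(a,L=165,y=68): 
    P=w(Q,hatch(a,L,y))[0]; P[2]+=8+8*np.tan(a); return P
E
python3 - <<'E'
from model import *
P=push(A0)+[0,0,70]; print(P,rel([P]))
E
```

```text
[460.34285467  42.03553552 321.94303224] [[ 440.1 -408.7 -146.5]]
```

{"op": "send_rows", "data": {"series": [[[0, 0, 0, -50, 0], [0, 0, 0, -100, 0], [0, 0, 0, -147, 0], [0, 35, -33, -147, -8], [0, 70, -66, -147, -16], [0, 105, -98, -147, -24], [0, 140, -130, -147, -32], [0, 175, -163, -147, -40], [0, 210, -196, -147, -48], [0, 245, -228, -147, -56]]]}}

```text
clock: 2.1
eef_pos: [351.6, -198.7, 322.7]
eef_rot: [3.141, 0.0, 1.385]
wrist_force: [0.9, -0.2, 0.7]
finger_gap: 17.4
```

{"op": "send_rows", "data": {"series": [[[0, 32, 8, 0, -8.5], [0, 64, 16, 0, -17], [0, 96, 23, 0, -25.5], [0, 128, 31, 0, -34], [0, 160, 39, 0, -42.5], [0, 192, 47, 0, -51], [0, 225, 54, 0, -59.5], [0, 257, 62, 0, -68], [0, 257, 62, 0, -76.5], [0, 257, 62, 0, -85]]]}}

```text
clock: 3.1
eef_pos: [461.3, 40.8, 322.2]
eef_rot: [-3.141, -0.0, 2.871]
wrist_force: [0.9, -0.3, 0.7]
finger_gap: 0.8
```

{"op": "send_rows", "data": {"series": [[[0, 0, 0, 0, -8.5], [0, 0, 0, 0, -17], [0, 0, 0, 0, -21], [0, 0, 0, 0, -21], [0, 0, 0, 0, -21]]]}}

```text
clock: 3.6
eef_pos: [461.2, 40.0, 322.5]
eef_rot: [3.142, 0.0, -3.056]
wrist_force: [0.2, -0.7, 0.8]
finger_gap: 0.6
```

```bash
python3 - <<'E'
from model import *
s=manip.read_state(); print(s['clock'],s['eef_pos'],s['eef_rot'],s['joints'],s['wrist_force'],s['finger_gap'])
for a in(A0,.55,.45,.35,.25,.15,.08,0): print(a,rel([push(a)])[0])
c=manip.camera('scene'); save(c,'s2',(130,50,220,180),3)
E
```

```text
3.6 [461.20943747  39.95462917 322.47993528] [ 3.14158569e+00  7.94180740e-05 -3.05635254e+00] [ 7.26276910e-03  2.98069726e-02  1.49903878e+00  1.31410945e-05
  1.61266827e+00 -1.64877313e+00] [ 0.16187374 -0.67023638  0.78742063] 0.5518203218651134
0.671 [ 0.7  2.1 70.5]
0.55 [11.8 -0.7 88.3]
0.45 [ 19.4  -2.7 103.8]
0.35 [ 25.6  -4.3 120. ]
0.25 [ 30.4  -5.5 136.6]
0.15 [ 33.5  -6.3 153.6]
0.08 [ 34.8  -6.6 165.7]
0 [ 35.3  -6.8 179.5]
```

View pics/s2.png

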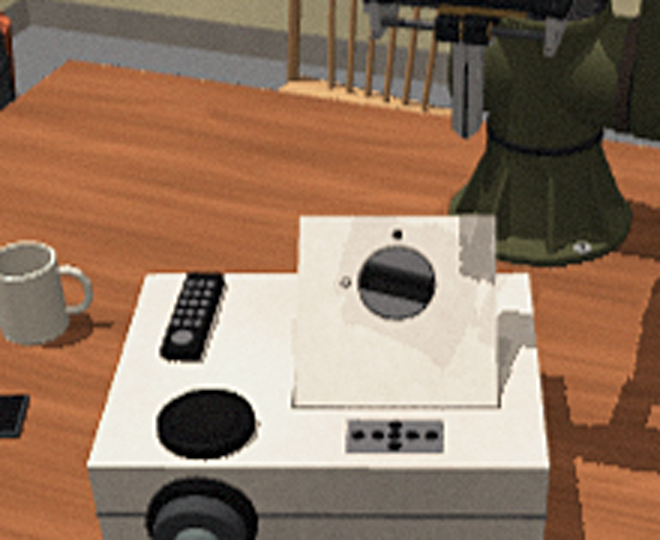

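The shut fingers hang at (467,135) in the crop, above the +y free side of the hatch, well clear of it. Now the push along the arc.

{"op": "send_rows", "data": {"series": [[[0, 1, 2, 35, 0], [0, 1, 2, 60, 0], [0, 1, 2, 68, 0], [0, 3, 1, 74, 0], [0, 7, 0, 80, 0], [0, 12, -1, 88, 0], [0, 16, -2, 96, 0], [0, 19, -3, 104, 0]]]}}

```text
clock: 4.45
eef_pos: [442.1, 35.1, 218.3]
eef_rot: [-3.141, 0.0, -3.054]
wrist_force: [-3.1, -0.8, 4.5]
finger_gap: 0.5
```

{"op": "send_rows", "data": {"series": [[[0, 4, -1, 8, 0], [0, 7, -2, 16, 0], [0, 9, -2, 24, 0], [0, 11, -3, 32, 0], [0, 13, -3, 41, 0], [0, 14, -3, 50, 0], [0, 15, -4, 58, 0], [0, 16, -4, 65, 0], [0, 16, -4, 70, 0], [0, 16, -4, 73, 0]]]}}

```text
clock: 5.45
eef_pos: [426.9, 29.9, 145.0]
eef_rot: [3.142, -0.0, -3.054]
wrist_force: [-0.0, -0.3, 2.0]
finger_gap: 0.5
```

{"op": "send_rows", "data": {"series": [[[0, 0, 0, 1, 0], [0, 0, 0, 2, 0], [0, 0, 0, 2, 0]]]}}

```text
clock: 5.75
eef_pos: [427.1, 29.9, 143.5]
eef_rot: [3.142, 0.0, -3.054]
wrist_force: [-0.8, -0.5, 1.3]
finger_gap: 0.4
```

{"op": "send_rows", "data": {"series": [[[0, 0, 0, 1, 0], [0, 0, 0, 2, 0], [0, 0, 0, 2, 0]]]}}

```text
clock: 6.05
eef_pos: [427.0, 29.9, 141.4]
eef_rot: [-3.142, 0.0, -3.054]
wrist_force: [-0.1, 0.6, 1.4]
finger_gap: 0.2
```

{"op": "send_rows", "data": {"series": [[[0, 0, 0, 1, 0], [0, 0, 0, 2, 0], [0, 0, 0, 2, 0]]]}}

```text
clock: 6.35
eef_pos: [426.9, 29.9, 139.3]
eef_rot: [3.142, -0.0, -3.054]
wrist_force: [0.1, -0.5, 0.3]
finger_gap: 0.6
```

```bash
python3 - <<'E'
from model import *
c=manip.camera('scene'); save(c,'s3',(150,90,170,130),4)
E
```

```text
(no output)
```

View pics/s3.png

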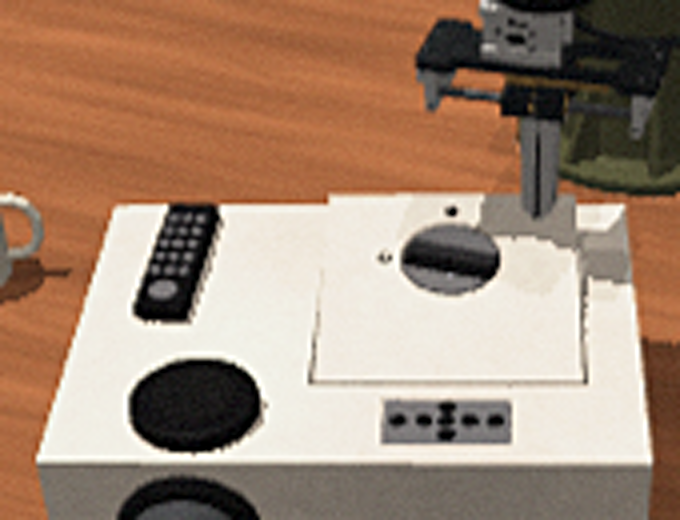

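Hatch is nearly shut: free edge at row ~196 against the case edge at ~207. The fingertip at (538,215) is on the plate, but the force is low. I'll check by projection.

```bash
python3 - <<'E'
from model import *
c=manip.camera('scene'); s=manip.read_state(); e=s['eef_pos']; print(e,s['wrist_force'],s['moment'],s['effort'])
cr=lambda P:((proj(c,P)-[150,90]+.5)*4-.5).round().tolist()
print('tip',cr([e-[0,0,8],e]))
for a in(0,.03,.06,.09,.12): print(a,cr(w(Q,[hatch(a,194.5,-97),hatch(a,194.5,97),hatch(a,125,0),hatch(a,175,0)])))
print('case',cr(w(Q,[(-160,-210,135),(-160,210,135),(160,-210,135),(73,-27,135),(73,167,135)])))
E
```

```text
[426.95258777  29.92172031 139.38532922] [0.47755646 0.21545648 1.16376249] [ 0.01973827 -0.14699088 -0.03366132] [ 5.22608100e-02 -3.68224704e+01 -3.31491423e+01  1.48730498e-02
  1.16659206e-02  6.13476623e-04]
tip [[537.0, 258.0], [537.0, 250.0]]
0 [[332.0, 233.0], [573.0, 233.0], [450.0, 283.0], [452.0, 247.0]]
0.03 [[332.0, 227.0], [573.0, 227.0], [450.0, 279.0], [452.0, 242.0]]
0.06 [[331.0, 221.0], [574.0, 221.0], [450.0, 276.0], [452.0, 236.0]]
0.09 [[331.0, 216.0], [574.0, 216.0], [450.0, 272.0], [452.0, 231.0]]
0.12 [[330.0, 210.0], [574.0, 210.0], [450.0, 268.0], [451.0, 226.0]]
case [[116.0, 207.0], [624.0, 207.0], [35.0, 462.0], [312.0, 384.0], [582.0, 385.0]]
```

```bash
python3 - <<'E'
from model import *
for n in('scene','top'):
    c=manip.camera(n); s=manip.read_state(); e=s['eef_pos']; print(n,s['clock'],c.get('shot'),[k for k in c],e,s['wrist_force'])
    print('pred tip',proj(c,[e-[0,0,8]]),'s2 tip',proj(c,[[461.2,40,314.5]]))
    for t in('dial_face','lock_mark','hatch'): print(t,[(np.round(r['rect']).tolist(),round(r['conf'],2)) for r in manip.find_in(t,c)[:1]])
    for a in(0,.1,.2,.3): print(a,proj(c,w(Q,hatch(a,125,0))))
    save(c,'x_'+n,(200,80,130,130) if n=='scene' else (205,140,130,130),3)
import cv2
cv2.imwrite('pics/x.png',np.hstack([cv2.imread('pics/x_scene.png'),cv2.imread('pics/x_top.png')]))
E
```

```text
scene 6.5 10 ['img', 'vfov', 'cx', 'cy', 'pose', 'shot'] [426.97322289  29.92286421 139.41334006] [ 0.26017816  0.97934218 -0.05365665]
pred tip [[283.87173076 154.15025035]] s2 tip [[284.7045782  107.93068881]]
dial_face [([250.0, 144.0, 23.0, 21.0], 0.64)]
lock_mark [([228.0, 136.0, 68.0, 50.0], 0.89)]
hatch [([227.0, 138.0, 68.0, 48.0], 0.78)]
0 [[262.24932999 160.47108046]]
0.1 [[262.19546085 157.274562  ]]
0.2 [[262.132695   154.30244812]]
0.3 [[262.06135815 151.58379265]]
top 6.7 11 ['img', 'vfov', 'cx', 'cy', 'pose', 'shot'] [426.95962281  29.92506193 139.43255053] [ 0.43533661  0.56132323 -0.08592836]
pred tip [[251.89336516 239.12466488]] s2 tip [[248.72204168 228.24994979]]
dial_face [([257.0, 211.0, 16.0, 17.0], 0.47)]
lock_mark [([233.0, 186.0, 61.0, 46.0], 0.86)]
hatch [([232.0, 188.0, 62.0, 48.0], 0.93)]
0 [[265.41859469 223.57654468]]
0.1 [[265.45372554 223.25658227]]
0.2 [[265.38350723 222.61942059]]
0.3 [[265.20617317 221.66430611]]
```

View pics/x.png

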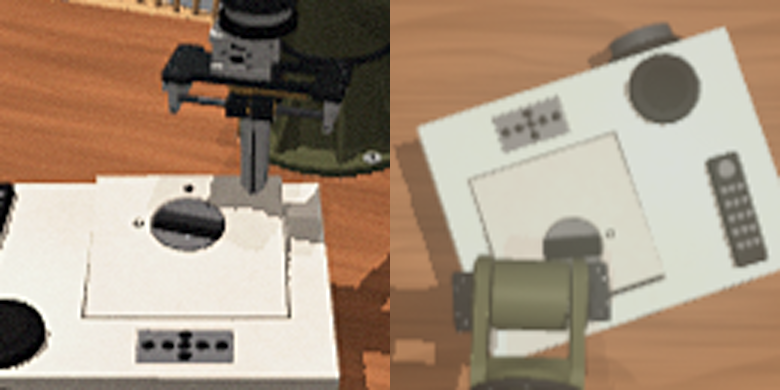

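The tip shows about 11–13 px higher than the state predicts in both s2 and s3. The hatch is at about 0.2 rad, so the real tip is either ~40 mm higher or nearer the robot. I'll check this against the start picture.

```bash
python3 - <<'E'
from model import *
im=cv2.imread('pics/scene0.png'); c=manip.camera('scene')
t=manip.camera('top'); imt=cv2.imread('pics/top0.png')
e=np.array([215,-506,175.]); y=.402; d=np.array([np.sin(y),-np.cos(y),0])
P=np.array([e-[0,0,8]+k*d for k in(-59,-47,0,47,59)]+[e+k*d+[0,0,108] for k in(-88,88)])
out=[]
for cc,I in((c,im),(t,imt)):
    p=(proj(cc,P)+.5)*1.5-.5; print(p.round().tolist())
    for k,q in enumerate(p): cv2.circle(I,tuple(int(v) for v in q.round()),1,(0,0,255) if k<5 else (255,0,0),-1)
    x0,y0=np.clip(p[2].astype(int)-70,0,[768-140,576-140]); out.append(cv2.resize(I[y0:y0+140,x0:x0+140],None,fx=2.8,fy=2.8)); print(x0,y0)
cv2.imwrite('pics/y.png',np.hstack(out))
E
```

```text
[[276.0, 135.0], [271.0, 135.0], [253.0, 136.0], [234.0, 137.0], [230.0, 137.0], [282.0, 91.0], [210.0, 93.0]]
182 65
[[573.0, 458.0], [578.0, 456.0], [595.0, 449.0], [612.0, 442.0], [617.0, 440.0], [577.0, 471.0], [648.0, 441.0]]
524 378
```

View pics/y.png

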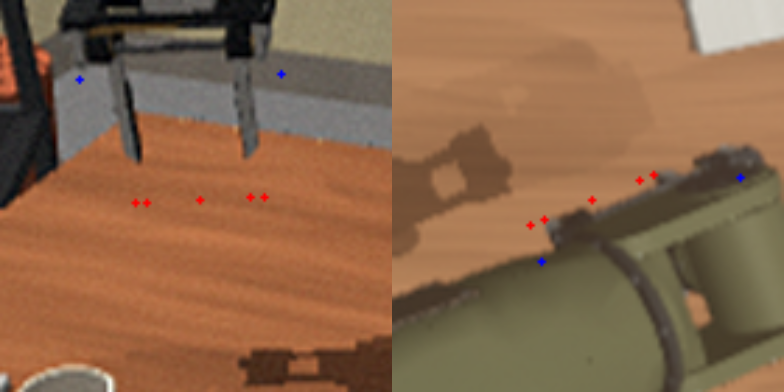

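Start picture: the real fingertips sit about 10 px (~40 mm) above the predicted points, with no sideways shift. So the tips are really ~40 mm higher than reported, and the hatch is still ~0.2 rad open. I'll keep pushing until force shows contact with the case.

{"op": "send_rows", "data": {"series": [[[0, 0, 0, 5, 0], [0, 0, 0, 10, 0], [0, 0, 0, 15, 0], [0, 0, 0, 20, 0], [0, 0, 0, 24, 0], [0, 0, 0, 28, 0]]]}}

```text
clock: 7.55
eef_pos: [426.9, 29.9, 111.0]
eef_rot: [3.142, -0.0, -3.054]
wrist_force: [-1.2, -0.7, 0.8]
finger_gap: 0.1
```

```bash
python3 - <<'E'
from model import *
c=manip.camera('scene'); s=manip.read_state(); print(s['eef_pos'],s['wrist_force'],s['moment'])
for t in('dial_face','hatch'): print(t,[(np.round(r['rect'],1).tolist(),round(r['conf'],2)) for r in manip.find_in(t,c)[:1]])
cr=lambda P:((proj(c,P)-[200,110]+.5)*6-.5).round().tolist()
for a in(0,.1,.2): print(a,cr(w(Q,[hatch(a,125,0),hatch(a,175,0),hatch(a,194.5,-97),hatch(a,194.5,97),hatch(a,165,68)])))
save(c,'s5',(200,110,120,90),6)
E
```

```text
[426.72695805  29.91755513 110.53226074] [ 0.13945455  0.42275184 -0.26019757] [ 0.05994166 -0.22276787 -0.00510035]
dial_face [([254.8, 151.5, 18.6, 16.2], 0.6)]
hatch [([225.0, 145.0, 71.7, 43.3], 0.69)]
0 [[376.0, 305.0], [378.0, 251.0], [199.0, 230.0], [560.0, 230.0], [507.0, 261.0]]
0.1 [[376.0, 286.0], [378.0, 224.0], [196.0, 201.0], [561.0, 201.0], [507.0, 236.0]]
0.2 [[375.0, 268.0], [377.0, 199.0], [194.0, 173.0], [563.0, 173.0], [508.0, 213.0]]
```

View pics/s5.png

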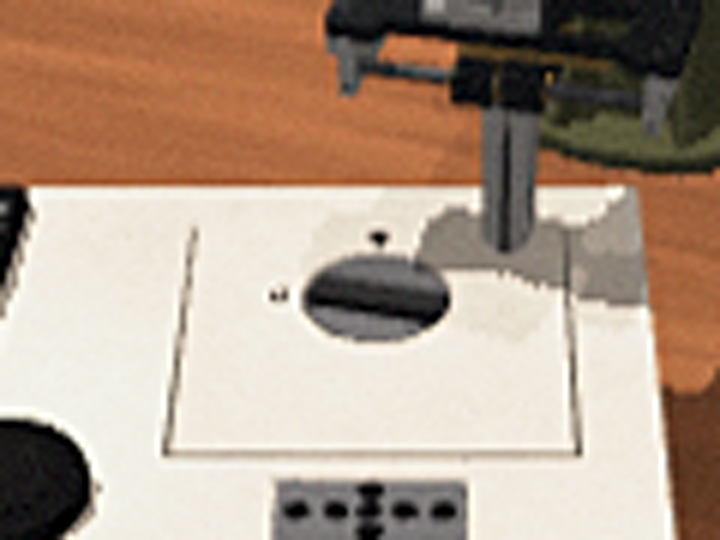

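Mark is at (379,238) and dial at (376,298), so the hatch is at about 0.045 rad. The tip is at (507,253), on the plate where expected in xy. Last 8–10 mm, in small steps.

{"op": "send_rows", "data": {"series": [[[0, 0, 0, 2, 0], [0, 0, 0, 4, 0], [0, 0, 0, 6, 0], [0, 0, 0, 7, 0]]]}}

```text
clock: 8.1
eef_pos: [427.2, 29.9, 105.0]
eef_rot: [-3.142, 0.001, -3.054]
wrist_force: [-7.1, -1.4, 19.4]
finger_gap: 0.4
```

{"op": "send_rows", "data": {"series": [[[0, 0, 0, 1, 0], [0, 0, 0, 2, 0], [0, 0, 0, 2, 0]]]}}

```text
clock: 8.4
eef_pos: [427.4, 29.9, 104.7]
eef_rot: [-3.141, 0.002, -3.054]
wrist_force: [-14.9, -0.8, 35.0]
finger_gap: 0.6
```

Shut hard against the case: the surface (z 135) is reached at a reported TCP z of about 104.8, so tip = TCP + 30. Now lift, open to 0.35 and move above the dial.

{"op": "send_rows", "data": {"series": [[[0, 0, 0, -25, 0], [0, 0, 0, -50, 0], [0.35, -18, -18, -50, 0], [0.35, -36, -37, -50, 0], [0.35, -55, -56, -50, 0], [0.35, -55, -56, -50, 0], [0.35, -55, -56, -50, 0], [0.35, -55, -56, -50, 0]]]}}

```text
clock: 9.2
eef_pos: [486.1, -20.6, 152.3]
eef_rot: [3.141, -0.0, -3.054]
wrist_force: [0.1, -0.0, -1.5]
finger_gap: 33.4
```

```bash
python3 - <<'E'
from model import *
from scipy.optimize import least_squares
c=manip.camera('scene'); s=manip.read_state(); print(s['eef_pos'],s['eef_rot'],s['wrist_force'],s['joints'],s['finger_gap'])
e=s['eef_pos']; y=s['eef_rot'][2]; d=np.array([np.sin(y),-np.cos(y),0])
tips=[e+[0,0,30]+k*d for k in(-(s['finger_gap']/2+6.25),s['finger_gap']/2+6.25)]
cr=lambda P:((proj(c,P)-[225,110]+.5)*8-.5).round().tolist()
print('tips',cr(tips))
print('dial,mark,corners',cr(w(Q,[hatch(0,125,0),hatch(0,175,0),hatch(0,0,-97),hatch(0,0,97)])))
for k in(0,.1,.2,.3,.4): print(k,cr(w(Q,[hatch(0,125-q*35*np.sin(k),q*35*np.cos(k)) for q in(-1,1)])))
save(c,'s6',(225,110,80,70),8)
E
```

```text
[486.17422337 -20.54140559 152.47539661] [ 3.14153518e+00 -6.71023393e-05 -3.05341731e+00] [-0.3244762   0.87148059 -0.94204055] [-1.17538022e-01  1.79973423e-01  1.72505939e+00  4.50505696e-05
  1.23663727e+00 -1.77652447e+00] 32.8954159609337
tips [[243.0, 296.0], [359.0, 312.0]]
dial,mark,corners [[301.0, 407.0], [304.0, 334.0], [25.0, 608.0], [565.0, 610.0]]
0 [[211.0, 407.0], [392.0, 407.0]]
0.1 [[212.0, 402.0], [392.0, 413.0]]
0.2 [[214.0, 397.0], [390.0, 418.0]]
0.3 [[216.0, 392.0], [388.0, 423.0]]
0.4 [[220.0, 387.0], [385.0, 428.0]]
```

View pics/s6.png

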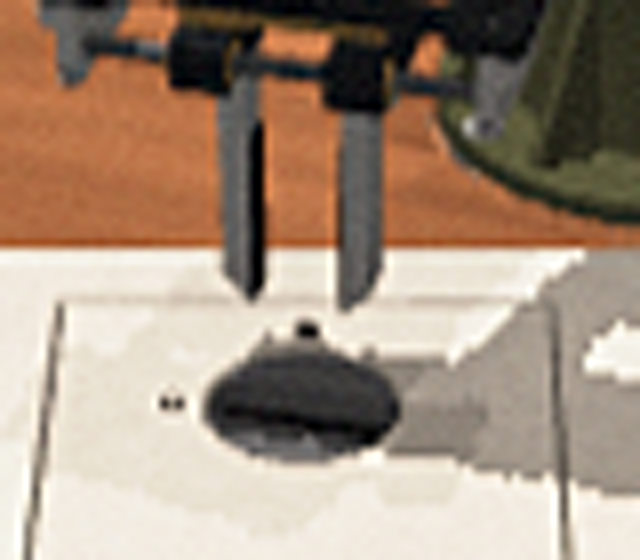

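Tips are at (248,298) and (347,308), as now predicted with the 30 mm offset. Dial centre is at (302,403) and the slot roughly follows the fingers. Go down into the slot.

{"op": "send_rows", "data": {"series": [[[0.35, 0, 0, 25, 0], [0.35, 0, 0, 40, 0], [0.35, 0, 0, 45, 0], [0.35, 0, 0, 48, 0], [0.35, 0, 0, 50, 0], [0.35, 0, 0, 50, 0]]]}}

```text
clock: 9.85
eef_pos: [486.8, -21.0, 102.9]
eef_rot: [-3.141, 0.001, -3.054]
wrist_force: [-0.8, 0.2, -0.6]
finger_gap: 32.8
```

{"op": "send_rows", "data": {"series": [[[0.35, 0, 0, 2, 0], [0.35, 0, 0, 4, 0], [0.35, 0, 0, 6, 0], [0.35, 0, 0, 7, 0], [0.35, 0, 0, 8, 0], [0.35, 0, 0, 8, 0]]]}}

```text
clock: 10.45
eef_pos: [486.6, -21.0, 94.3]
eef_rot: [3.142, -0.0, -3.054]
wrist_force: [-0.1, 0.2, 0.1]
finger_gap: 33.1
```

{"op": "send_rows", "data": {"series": [[[0.35, 0, 0, 0, 5], [0.35, 0, 0, 0, 10], [0.35, 0, 0, 0, 15], [0.35, 0, 0, 0, 20], [0.35, 0, 0, 0, 25], [0.35, 0, 0, 0, 30]]]}}

```text
clock: 11.05
eef_pos: [487.8, -21.1, 94.8]
eef_rot: [3.14, 0.003, 2.702]
wrist_force: [7.4, -0.6, -3.6]
finger_gap: 32.8
```

```bash
python3 - <<'E'
from model import *
s=manip.read_state(); print(s['wrist_force'],s['moment'],s['eef_rot'],s['finger_gap'],s['joints'][5])
E
```

```text
[ 7.41507036 -0.5822774  -3.55611833] [ 0.12950471 -1.63083293  0.12219356] [3.14046424e+00 2.67774934e-03 2.70211554e+00] 32.76428891465794 -1.2498152698568907
```

{"op": "send_rows", "data": {"series": [[[0.35, 0, 0, 0, 5], [0.35, 0, 0, 0, 10], [0.35, 0, 0, 0, 15], [0.35, 0, 0, 0, 20], [0.35, 0, 0, 0, 25], [0.35, 0, 0, 0, 30], [0.35, 0, 0, 0, 35], [0.35, 0, 0, 0, 40]]]}}

```text
clock: 11.85
eef_pos: [487.8, -21.6, 94.9]
eef_rot: [3.139, 0.002, 2.004]
wrist_force: [5.7, -3.9, -2.3]
finger_gap: 33.0
```

{"op": "send_rows", "data": {"series": [[[0.35, 0, 0, 0, 4], [0.35, 0, 0, 0, 8], [0.35, 0, 0, 0, 12], [0.35, 0, 0, 0, 12]]]}}

```text
clock: 12.25
eef_pos: [487.3, -21.2, 94.8]
eef_rot: [3.14, 0.001, 1.797]
wrist_force: [3.3, -1.1, -0.1]
finger_gap: 32.9
```

```bash
python3 - <<'E'
from model import *
s=manip.read_state(); print(s['wrist_force'],s['moment'],s['eef_rot'],s['finger_gap'],s['joints'][5])
E
```

```text
[ 3.34535653 -1.14742777 -0.10919232] [-0.33329709 -0.70217902  0.04470503] [3.14013516e+00 7.32555783e-04 1.79700836e+00] 32.853280816950516 -0.34462945057577193
```

{"op": "send_rows", "data": {"series": [[[0.35, 0, 0, 0, 3], [0.35, 0, 0, 0, 6], [0.35, 0, 0, 0, 6]]]}}

```text
clock: 12.55
eef_pos: [487.1, -21.2, 94.8]
eef_rot: [3.14, 0.0, 1.695]
wrist_force: [3.6, -1.1, 2.1]
finger_gap: 32.8
```

```bash
python3 - <<'E'
from model import *
s=manip.read_state(); print(s['wrist_force'],s['moment'],s['eef_rot'],s['finger_gap'],s['joints'][5])
E
```

```text
[ 3.6276479  -1.05884381  2.07604867] [-0.19664367 -0.85126772  0.24781668] [3.14046871e+00 4.04305085e-04 1.69465264e+00] 32.7725445695954 -0.24226721208653887
```

{"op": "send_rows", "data": {"series": [[[0.35, 0, 0, 0, 3], [0.35, 0, 0, 0, 6], [0.35, 0, 0, 0, 6]]]}}

```text
clock: 12.85
eef_pos: [487.0, -21.1, 94.7]
eef_rot: [3.141, 0.001, 1.593]
wrist_force: [3.8, -0.7, 2.1]
finger_gap: 33.2
```

```bash
python3 - <<'E'
from model import *
s=manip.read_state(); print(s['wrist_force'],s['moment'],s['eef_rot'],s['finger_gap'],s['joints'][5])
E
```

```text
[ 3.80087601 -0.74212819  2.14256514] [-0.16271555 -0.73796115  2.27258985] [3.14082453e+00 8.34299056e-04 1.59310488e+00] 33.17983034668176 -0.13992264238392274
```

Moment rose to 2.3 N m, so it is at the stop. Ease off within the backlash and lift straight out.

{"op": "send_rows", "data": {"series": [[[0.35, 0, 0, 0, -4], [0.35, 0, 0, 0, -8], [0.35, 0, 0, -5, -8], [0.35, 0, 0, -15, -8], [0.35, 0, 0, -40, -8], [0.35, 0, 0, -80, -8], [0.35, 0, 0, -120, -8], [0.35, 0, 0, -160, -8], [0.35, 0, 0, -160, -8]]]}}

```text
clock: 13.75
eef_pos: [488.0, -21.1, 260.3]
eef_rot: [3.134, 0.002, 1.727]
wrist_force: [0.4, -0.2, 0.6]
finger_gap: 33.1
```

```bash
python3 - <<'E'
from model import *
c=manip.camera('scene'); s=manip.read_state(); print(s['eef_pos'],s['wrist_force'],s['clock'])
save(c,'s7',(150,80,180,150),4)
cr=lambda P:((proj(c,P)-[150,80]+.5)*4-.5).round().tolist()
print(cr(w(Q,[hatch(0,125,0),hatch(0,175,0),hatch(0,90,0),hatch(0,160,0),hatch(0,194.5,-97),hatch(0,194.5,97)])))
E
```

```text
[487.23718916 -21.08300522 257.10257094] [ 0.50873415 -0.14695414 -0.36708265] 13.8
[[450.0, 323.0], [452.0, 287.0], [450.0, 350.0], [451.0, 298.0], [332.0, 273.0], [573.0, 273.0]]
```

View pics/s7.png

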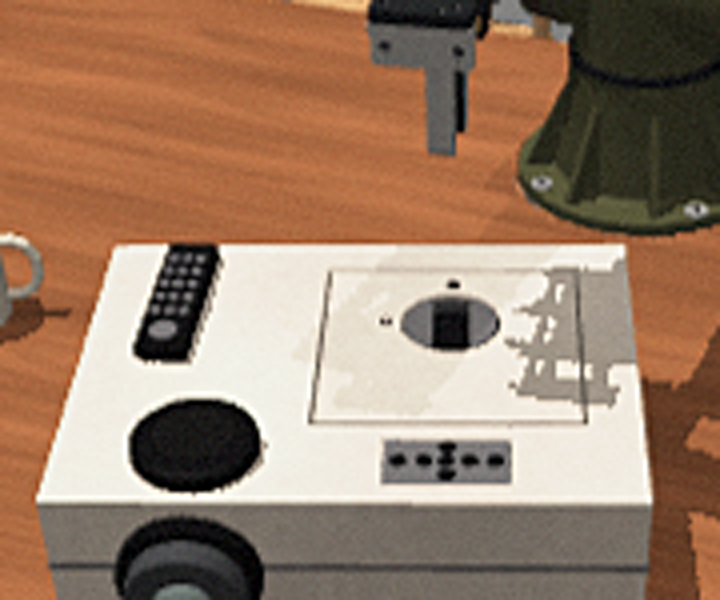

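The hatch lies flush, with its free edge at row 270 (273 predicted). The slot at (450,323) points straight at the mark at (453,285). The remote, lens cap and mug are undisturbed and the gripper is clear.

```bash
python3 -c "
from cell import manip
print(manip.sign_off())"
```

```text
the job is handed in; nothing more can be done
None
```

The hatch is shut and locked, and I handed the job in at about 13.8 s of the 51 s allowed. I pushed the hatch shut on the +y side of its free half. Then I set the two fingertips in the slot, turned the fastener clockwise to its stop, backed off within the slot's play and lifted clear.

**Last checks:**
- **Hatch:** the last picture shows it flush with the case.
- **Fastener:** the slot points at the lock mark. The turning moment rose to 2.3 N m at the stop, against about 0.12 N m while turning.
- **Surroundings:** the remote and lens cap look unmoved. The mug shows only in part and looks unmoved. I did not check the other items on the table in a final picture.
- **Robot:** the gripper is about 150 mm above the case with no force on it.

**What disagreed:** the fingertips were really about 38 mm higher than the reported TCP and the given finger length say. The camera showed it and contact confirmed it, so I used the contact height instead. Because of this the first push stopped at about 0.2 rad, and I continued it until the hatch was shut. The closing push ended at about 38 N at the wrist, made with the fingertips.

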